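Set and lock the straightedge on the menu-lettering board

TASK

On the laid dinner table, get the menu-lettering board ready for writing: lay the wooden straightedge flat on the board with its long edge flush along the raised fence and its end butted against the corner stop, and let go of it. Then slide the brass lock fully home to its end stop, so that its tongue covers the free end of the straightedge, and leave the straightedge flush. Do not knock or shift the tableware standing around.

Things in the scene. Friction and masses are not known exactly. Their poses are not given: they have to be found in the camera images.
- board: dark wooden board with a white card, 180 (its x) x 300 (its y) x 12 mm thick, fixed, on either half of the table. Origin under its centre, z up. Along its far (+x) edge runs a brass fence, 14 mm above the board's top, inner face at x = 75 mm, y = -32 to 150 mm. Brass corner stop at the +y end, 14 mm high, inner face at y = 138, x = 29 to 75 mm. Lock on the line x = 53, -y end
- corner (a point): inner corner on the board's top (12 mm above the table), where the faces of fence and corner stop meet: (75, 138, 12) mm in the board's frame; axes as the board's. The straightedge laid home has its origin at (-22, -85, 0) mm from here
- straightedge: loose wooden straightedge, about 180 g: a blade 44 (its x) x 170 (its y) x 8 mm thick with a grip rib along the middle of its top, 16 (x) x 90 (y) mm, from 8 to 38 mm above the underside. Origin at the centre of the underside, z up. Both long edges are alike and so are both ends: either may meet the fence. Starts flat on the table beside the board
- lock (a joint): how far the brass lock has slid (m) along the board's +y towards the straightedge: 0 = fully back, 0.055 = fully home at its end stop. It starts 0 to 0.022, clear of the straightedge's place
- lock_grip (a point): top centre of the lock's upright brass tab, 50 mm above the board's top, moves with the lock. Tab 14 (board x) x 30 (board y) mm, 34 mm tall, on a carriage 32 x 36 mm, 16 mm high, between rails 7 mm high. A tongue 24 mm wide reaches 42 mm from the tab's centre towards +y, 11 to 16 mm above the board, to pass over the 8 mm blade. Slides at about 1.5 N
- candlestick: short brass candlestick without candle, foot 72 mm across, 150 mm tall; loose bystander, leave it where it is; origin at the centre of its foot
- glass: empty stemmed cocktail glass, mouth 88 mm across, foot 68 mm, 135 mm tall; loose bystander, leave it where it is; origin at the centre of its foot
- mill: turned dark wooden pepper mill, 50 mm across, 114 mm tall; loose bystander, leave it where it is; origin at the centre of its foot
- votive: small brass candle cup, 54 mm across, 62 mm tall; loose bystander, leave it where it is; origin at the centre of its foot
- flowerpot: brass pot of pink flowers, 84 mm across, 121 mm tall; loose bystander, leave it where it is; origin at the centre of its foot
- ramekin: small white china dish, 60 mm across, 40 mm tall; loose bystander, leave it where it is; origin at the centre of its foot
- caddy: white china sugar jar with a brass lid, 64 mm across, 85 mm tall; loose bystander, leave it where it is; origin at the centre of its foot
- spoon: copper spoon, 160 mm long along its x, lying on the near part of the board; loose bystander, leave it where it is; origin at its middle, underside
Things that resemble listed ones, but are neither listed nor needed, are in the scene too. There is more than one size of the straightedge; the job needs the smaller.

How it is judged:
By the outcome, as a careful person would: the job done as asked, in the order asked, and still so for the second after the job is handed in, with the robot touching nothing.
It also fails if it takes over 54 s, if anything falls off the work surface, if the arm or the gripper's body presses on something with over 40 N, if the wrist force passes 120 N, or if a joint passes its speed limit or range.

ROBOT

A 6-joint arm with a two-finger parallel gripper is mounted at the origin on the work surface. World frame = base frame: x ahead of the robot, y to its left, z up, the work surface at z = 0. Lengths are in mm, angles in degrees, forces in N, time in s.
With the tool pointing down it reaches from about 350 to 850 mm from the base axis. Payload 8.1 kg.
Tool frame: the origin (TCP) lies between the finger pads; the fingertips stand 22 mm ahead of it and the grasp point (between the pads) lies 3 mm ahead of it; z points along the fingers, y is the direction in which the jaws open and shut (so a half turn about z gives the same grasp; the last joint's range is limited). The gripper opens to 85 mm and grips with 20 to 120 N. Pads are 22 mm wide; open, the fingers measure 114 mm over their backs; the gripper's body (76 mm by 85 mm) begins 54 mm behind the grasp point. The pads swing forward as they close: fully open they stand 13 mm farther back than shut.
Start: joints at [-79.148, 7.471, 85.268, -0, 87.261, -4.893], TCP at [162.833, -577.486, 216.992] pointing down, gripper open.
Joint ranges: [-169.43, 169.43], [-51.17, 129.36], [1.28, 143.12], [-76.62, 256.62], [0, 156.53], [-152.29, 152.29]. Speed limits (degrees/s): [136.94, 136.94, 159.86, 180, 180, 180].

INTERFACE

Orientations are given as [roll, pitch, yaw] about the fixed x, y, z axes, in that order (R = Rz(yaw) Ry(pitch) Rx(roll)).
In Python, from bench import r gives the robot as it stands.
- The arm moves only by the tool drive_tool, never from a script. Its argument "moves" is a list of rows, each a list of 2 entries, a list of its own where there are three numbers: the shift along the world's x, y, z in mm, then the turn about the world's z in degrees. A call has exactly 8 rows; each row is the pose to reach, as a shift and turn from the pose commanded when the call began; what a row does not reach only later rows make up. A row lasts 1/12 s, in which the tool goes at most 41.7 mm and 7.16 degrees, less where a joint would pass 70% of its speed; a pose out of reach is approached as far as the arm can. A call with a gripper value outside its range is refused whole. "fingers" is the finger opening in mm, from 0 to 85.4, set as the call begins (left out, the last holds). The fingers move at their own pace and stop on an object; "squeeze" is the grip in N (left out, the last holds). Time passes only in rows, so rows that repeat a pose let the fingers close, or fill a call up. It gives the time, the measured TCP pose, the force and the opening at its end, in the units of the state.
- r.sense(): the state, without advancing time (a new reading comes with each control period).
- r.snapshot(name): name is "scene" or "top" or "wrist"; returns a dict with "pixels" (384x512x3 uint8, red, green, blue), "camera_matrix" (3x3 intrinsics, pixels), "k1" (the pictures are not rectified: a ray, as slopes to the right and down, at radius r is drawn at 1 + k1 r^2 times it, then the intrinsics apply), "xyz" and "orientation" of the camera in the world. Camera axes: x right, y down, z forward; pixel columns grow to the right and rows downward; lengths in mm; the calibration is good to about 2 mm. A picture is of the moment at which its call begins. There is no depth.
- r.hand_in(): hands the job in, once; it reports no verdict.
The state is a dict: "time": time; "joint_pos": joint angles; "qd": joint speeds; "joint_efforts": joint torques, N m; "tool_pos": TCP position; "tcp_rot": TCP orientation; "ft_force": force on the tool from outside, world axes, zero at the start; "wrist_torque": the same for the moment, N m; "finger_gap": finger opening in mm.
Only numpy, scipy, OpenCV 4.12 (cv2) and the standard library are available. Lean on these libraries where they do the work, as an engineer would, in place of code of your own. Each camera call takes 0.05 s, during which the arm holds its last target.

## Working session

There is one attempt and no reset: what is moved stays moved. The work goes in short steps, Python scripts to look and compute and a tool call to move; the robot and the scene stay as the last step left them, time stands still between calls to the robot, and variables do not carry over. Pictures are saved under pics/ and viewed, and the job is handed in when it is done.

Besides the shell and the picture viewer there is one more tool, called after ">>>" by a JSON object that holds its "op" and its "data". drive_tool: Moves the arm, as the interface text tells. Its arguments: {"type":"object","properties":{"moves":{"type":"array","items":{"type":"array"}},"fingers":{"type":"number"},"squeeze":{"type":"number"}},"required":["moves"]}

```bash
mkdir -p pics; ls
cat > h.py <<'E'
import numpy as np, cv2, json, pickle
from scipy.spatial.transform import Rotation as R
def snap(r,n,tag):
    s=r.snapshot(n); cv2.imwrite(f'pics/{tag}.png',s['pixels'][:,:,::-1]); pickle.dump(s,open(f'pics/{tag}.pkl','wb')); return s
def load(tag): return pickle.load(open(f'pics/{tag}.pkl','rb'))
def rotm(s):
    o=np.array(s['orientation'],float)
    return o if o.shape==(3,3) else R.from_euler('xyz',o,degrees=True).as_matrix()
def ray(s,u,v):
    K=np.array(s['camera_matrix']);k=s['k1']
    d=cv2.undistortPoints(np.array([[[u,v]]],float),K,np.array([k,0,0,0,0.]))[0,0]
    return np.array(s['xyz'],float),rotm(s)@np.array([d[0],d[1],1])
def plane(s,u,v,z):
    o,d=ray(s,u,v); return o+d*(z-o[2])/d[2]
def proj(s,p):
    c=rotm(s).T@(np.array(p,float)-np.array(s['xyz'])); x=c[:2]/c[2]; x=x*(1+s['k1']*(x@x)); K=np.array(s['camera_matrix'])
    return K[0,0]*x[0]+K[0,2],K[1,1]*x[1]+K[1,2]
E
python3 - <<'E'
from h import *
from bench import r
for n in ['scene','top','wrist']:
    s=snap(r,n,n+'0'); print(n,s['xyz'],s['orientation'],s['camera_matrix'],s['k1'])
    cv2.imwrite(f'pics/{n}0b.png',cv2.resize(s['pixels'][:,:,::-1],(800,600),interpolation=cv2.INTER_CUBIC))
print(r.sense())
E
```

```text
pics
scene [1175.16274712  257.38777252 1106.72483371] [-143.13823035    0.29621724  110.95510557] [[407.97736761   0.         257.54366586]
 [  0.         407.97736761 192.17568818]
 [  0.           0.           1.        ]] -0.0630381715691324
top [ 382.84406641  -16.48157279 1378.09275136] [-177.41701241   -1.03208465  -88.48843131] [[434.46174671   0.         246.61638777]
 [  0.         434.46174671 186.53720201]
 [  0.           0.           1.        ]] -0.061050711357304874
wrist [ 232.78551256 -557.15810044  372.86394056] [ 1.63594069e+02  1.51438730e-01 -7.42529349e+01] [[335.99686529   0.         255.35068717]
 [  0.         335.99686529 192.94706649]
 [  0.           0.           1.        ]] 0.014194276565193408
{'time': 0.15, 'joint_pos': array([-7.91486118e+01,  7.50911165e+00,  8.53159547e+01, -1.17428268e-04,
        8.72621590e+01, -4.89394857e+00]), 'qd': array([-0.05542986, -0.24109896, -0.20421137,  0.07041597, -0.05291465,
        0.02949372]), 'joint_efforts': array([ 2.63845330e-03, -5.70061898e+01, -5.01160026e+01, -3.32470972e-05,
        9.58281686e-03, -3.06382640e-05]), 'tool_pos': array([ 162.74210798, -577.02944294,  216.13465762]), 'tcp_rot': array([-1.79913083e+02, -7.32448338e-03,  1.57453369e+01]), 'ft_force': array([-0.45531725,  0.36368689, -0.1806124 ]), 'wrist_torque': array([-0.01017528, -0.03842982, -0.02465634]), 'finger_gap': 85.5345298628357}
```

View pics/top0b.png

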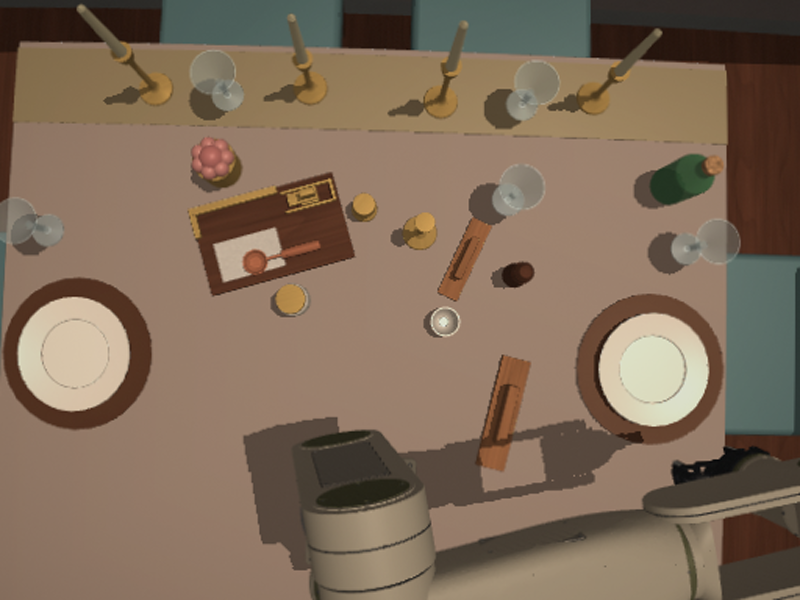

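View pics/scene0b.png

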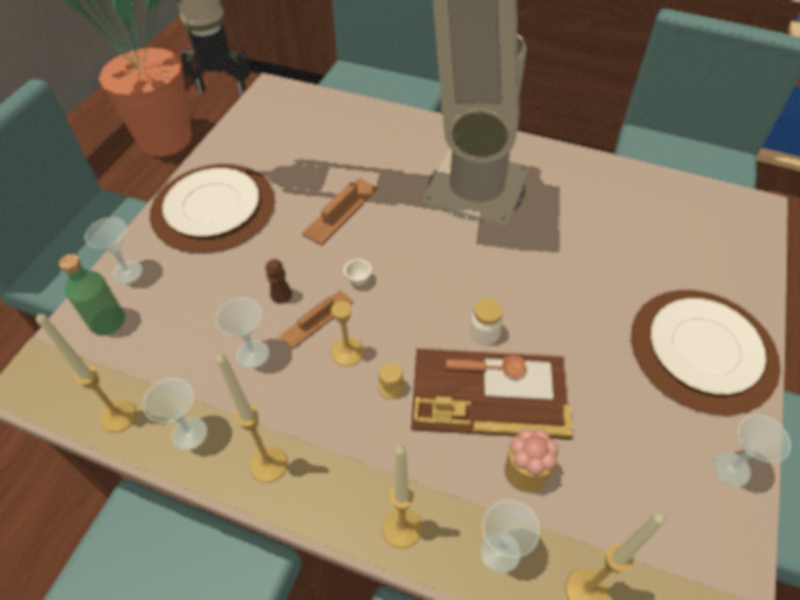

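View pics/wrist0b.png

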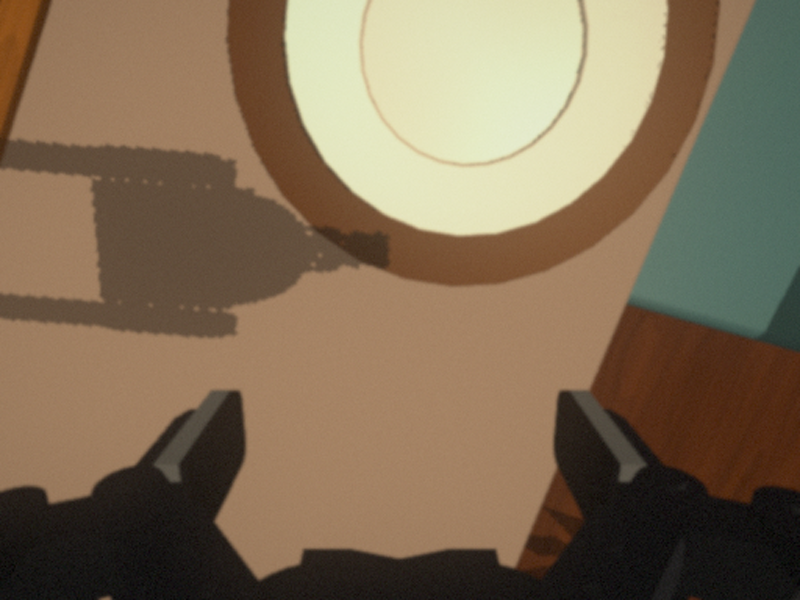

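The top view (800x600) shows the board at about (270,235), the lock at (310,193) and the spoon on the card. Rules lie at (465,260) and (505,412). The upper one has the candlestick, glass, mill and ramekin around it. Next I'll measure both rules and the board.

Run:
```python
from h import *
s=load('top0'); im=s['pixels'][:,:,::-1].copy()
for n,(a,b,c,d) in {'rules':(265,130,355,310),'board':(110,85,270,200)}.items():
    c0=im[b:d,a:c]; f=min(800/c0.shape[1],600/c0.shape[0]); cv2.imwrite(f'pics/c_{n}.png',cv2.resize(c0,None,fx=f,fy=f,interpolation=cv2.INTER_CUBIC)); print(n,f)
hsv=cv2.cvtColor(im,cv2.COLOR_BGR2HSV)
for p in [(297,165),(322,264),(170,125),(205,165),(280,160),(310,280)]: print(p,hsv[p[1],p[0]])
```

```text
rules 3.3333333333333335
board 5.0
(297, 165) [ 12 154 139]
(322, 264) [ 12 154 124]
(170, 125) [ 18 155 102]
(205, 165) [  9 151  88]
(280, 160) [ 13  75 156]
(310, 280) [ 12 158  79]
```

View pics/c_board.png

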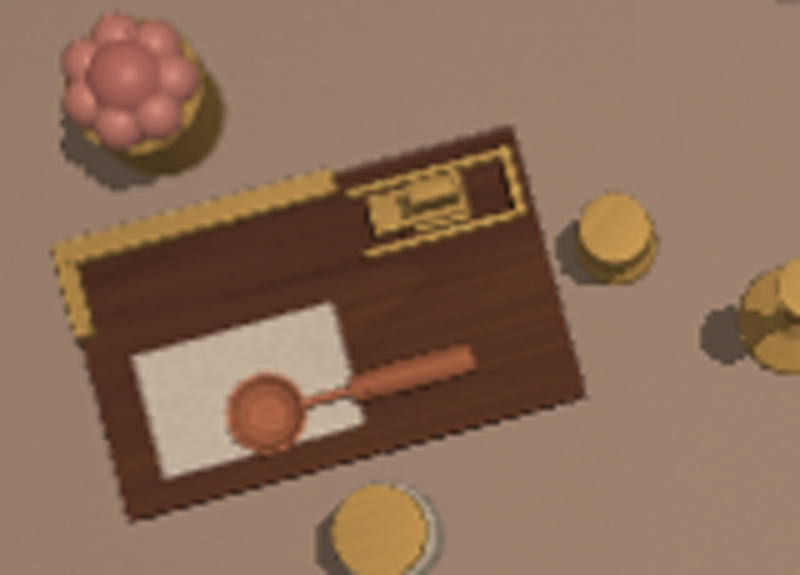

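View pics/c_rules.png

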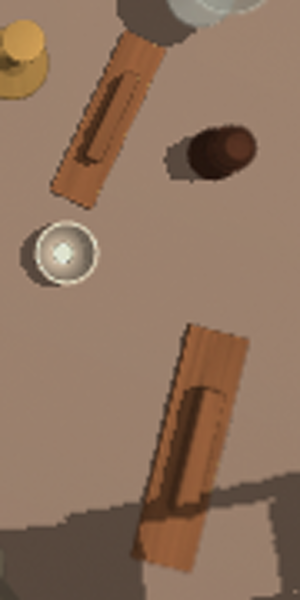

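Run:
```python
from h import *
s=load('top0'); 
# board by colour mask
im=s['pixels'][:,:,::-1].copy(); hsv=cv2.cvtColor(im,cv2.COLOR_BGR2HSV)
m=((hsv[...,1]>110)&(hsv[...,0]<25)).astype(np.uint8); 
n,lab,st,ce=cv2.connectedComponentsWithStats(m)
for i in range(1,n):
    if st[i,4]>60 and st[i,4]<30000: print(i,st[i],ce[i].round(1))
P=lambda f,a,b:lambda u,v:(u/f+a-.1,v/f+b-.1)
def comp(u,v): return (lab==lab[v,u]).astype(np.uint8)
for name,(u,v),z in [('small',(288,180),8),('large',(322,264),8),('board',(205,165),12)]:
    c,_=cv2.findContours(comp(u,v),cv2.RETR_EXTERNAL,cv2.CHAIN_APPROX_NONE)
    c=max(c,key=cv2.contourArea)[:,0]
    w=np.array([plane(s,a,b,z)[:2] for a,b in c]).astype(np.float32)
    rc=cv2.minAreaRect(w); print(name,rc,cv2.boxPoints(rc).round(1).tolist())
f=5;g=lambda u,v:(u/f+110-.4,v/f+85-.4)
for q in [(512,125),(585,397),(130,520)]: print('bc',plane(s,*g(*q),12).round(1))
for q in [(52,243),(337,170),(90,333)]: print('fence',plane(s,*g(*q),26).round(1))
f=3.3333;g2=lambda u,v:(u/f+265-.35,v/f+130-.35)
for q in [(127,32),(167,48),(92,208),(50,188),(190,323),(249,340),(192,571),(133,555)]: print('rc',plane(s,*g2(*q),8).round(1))
```

```text
1 [   0    5   66  124 2116] [18.4 38.4]
2 [  57    5   54   63 1336] [87.8 30.3]
3 [219   8  44  24 938] [240.8  19.8]
4 [378  15  41  23 660] [394.4  25. ]
5 [ 410   18  102  145 7465] [482.1  81.8]
6 [187  32  23  36 503] [197.2  52.5]
7 [271  36  25  40 505] [283.   59.9]
8 [369  39  35  35 503] [382.9  58.9]
9 [123  88  32  32 730] [138.2 103.9]
10 [449 100  14  12 137] [455.8 105.6]
11 [ 120  111  107   78 4514] [176.  146.5]
12 [225 123  17  19 240] [232.6 132.5]
13 [258 136  22  24 410] [268.6 147.9]
14 [280 139  35  54 746] [296.9 165.5]
15 [321 168  21  16 243] [330.8 175.1]
16 [   2  178   95   97 2976] [ 52.6 225.4]
17 [176 182  19  19 283] [185.3 191.1]
18 [ 369  188   94   96 2857] [412.2 235.3]
19 [ 304  227   36   75 1377] [321.5 264. ]
20 [464 279  48  16 518] [491.5 284.4]
21 [ 462  328   50   33 1098] [482. 344.]
small ((517.271484375, -197.6817626953125), (44.38829040527344, 170.283447265625), 66.08277893066406) [[430.3999938964844, -183.5], [586.0999755859375, -252.5], [604.0999755859375, -211.89999389648438], [448.3999938964844, -142.89999389648438]]
large ((207.4900360107422, -282.1917419433594), (60.250389099121094, 226.68832397460938), 77.05982971191406) [[90.30000305175781, -286.20001220703125], [311.20001220703125, -336.8999938964844], [324.70001220703125, -278.20001220703125], [103.80000305175781, -227.5]]
board ((558.4828491210938, 196.54396057128906), (183.87863159179688, 301.7984924316406), 16.987293243408203) [[426.5, 314.0], [514.5999755859375, 25.399999618530273], [690.5, 79.0999984741211], [602.2999877929688, 367.70001220703125]]
bc [686.7  76.9  12. ]
bc [514.5  25.5  12. ]
bc [429.1 309.5  12. ]
fence [601.1 362.2  26. ]
fence [651.9 184.9  26. ]
fence [544.9 335.8  26. ]
rc [ 600.9 -214.3    8. ]
rc [ 586.7 -253.     8. ]
rc [ 431.8 -184.3    8. ]
rc [ 449.7 -143.9    8. ]
rc [ 325.2 -280.     8. ]
rc [ 310.4 -336.8    8. ]
rc [  91.2 -287.2    8. ]
rc [ 105.3 -230.8    8. ]
```

Run:
```python
from h import *
s=load('top0'); im=s['pixels'][:,:,::-1].copy()
c0=im[90:225,215:355]; f=4.4; cv2.imwrite('pics/c_tool.png',cv2.resize(c0,None,fx=f,fy=f,interpolation=cv2.INTER_CUBIC))
s2=load('scene0'); c0=s2['pixels'][150:250,130:290,::-1]; cv2.imwrite('pics/c_sc.png',cv2.resize(c0,None,fx=5,fy=5,interpolation=cv2.INTER_CUBIC))
c0=s2['pixels'][180:330,250:390,::-1]; cv2.imwrite('pics/c_sb.png',cv2.resize(c0,None,fx=4,fy=4,interpolation=cv2.INTER_CUBIC))
```

```text
(no output)
```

View pics/c_tool.png

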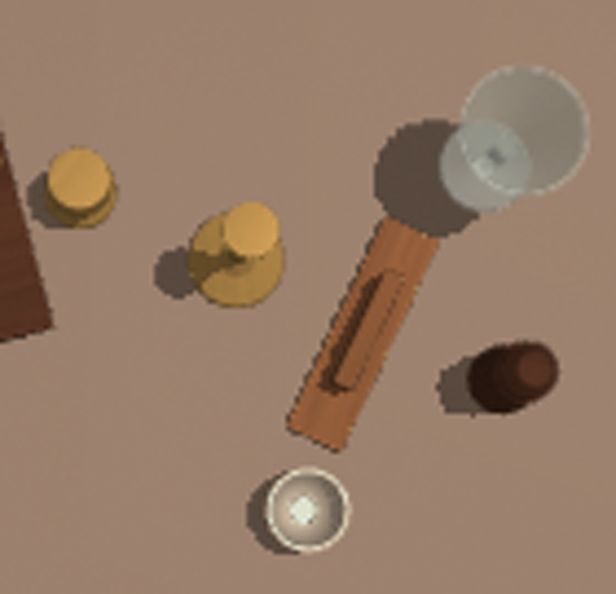

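View pics/c_sc.png

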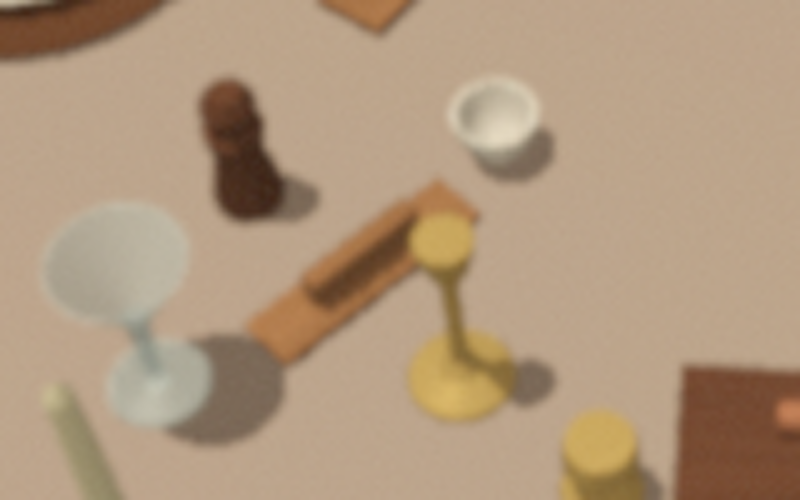

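View pics/c_sb.png

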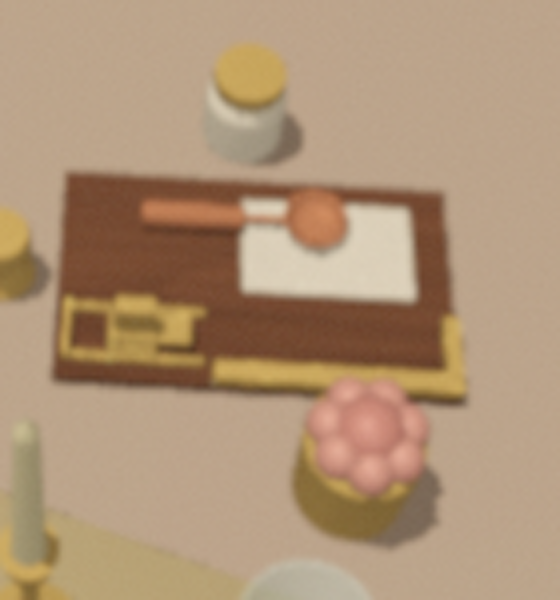

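Run:
```python
from h import *
s=load('top0')
g=lambda u,v:(u/4.4+215-.4,v/4.4+90-.4)
gb=lambda u,v:(u/5+110-.4,v/5+85-.4)
O={'cs':plane(s,*g(237,260),4),'cstop':plane(s,*g(252,230),150),'gl':plane(s,*g(487,165),2),'glm':plane(s,*g(525,130),135),'millt':plane(s,*g(540,362),110),'ram':plane(s,*g(308,508),40),'vot':plane(s,*g(80,178),62),
'pot':plane(s,*gb(128,78),110),'cad':plane(s,*gb(380,530),85),'tabtop':plane(s,*gb(428,200),62)}
c=np.array([517.3,-197.7]); a=np.radians(156.1); x=np.array([np.cos(a),np.sin(a)]); y=np.array([-x[1],x[0]])
for k,p in O.items(): d=p[:2]-c; print(k,p.round(0),'along %.0f perp %.0f'%(d@x,d@y))
B=np.array([557.9,193.2]);b=np.radians(16.7);Rb=np.array([[np.cos(b),-np.sin(b)],[np.sin(b),np.cos(b)]])
for k,p in O.items(): print(k,'board',(Rb.T@(p[:2]-B)).round(0))
print('home',B+Rb@[53,53],'corner',B+Rb@[75,138])
```

```text
cs [ 568. -106.    4.] along -9 perp -104
cstop [ 568. -106.  150.] along -9 perp -105
gl [ 643. -287.    2.] along -152 perp 31
glm [ 642. -286.  135.] along -150 perp 30
millt [ 491. -304.  110.] along -19 perp 108
ram [ 390. -158.   40.] along 133 perp 15
vot [614.   8.  62.] along -5 perp -227
pot [687. 298. 110.] along 46 perp -522
cad [425. 143.  85.] along 223 perp -274
tabtop [628. 123.  62.] along 29 perp -338
cs board [ -76. -289.]
cstop board [ -76. -289.]
gl board [ -56. -485.]
glm board [ -57. -483.]
millt board [-207. -457.]
ram board [-262. -288.]
vot board [   1. -193.]
pot board [154.  63.]
cad board [-142.  -10.]
tabtop board [ 47. -87.]
home [593.43448467 259.19469978] corner [590.08093537 346.93154328]
```

Checks: the upper rule measures 44 x 170, so it is the small one, centred at (517,-198) with its long axis at 156.1°. The other is 60 x 227. The board centre is near (558,193) with yaw 16.7°. I'll move above the rule now.

>>> {"op": "drive_tool", "data": {"moves": [[[150,160,0],56],[[354,380,0],57],[[354,380,0],57],[[354,380,0],57],[[354,380,0],57],[[354,380,0],57],[[354,380,0],57],[[354,380,0],57]], "fingers": 50, "squeeze": 40}}

```text
time: 0.82
tool_pos: [391.0, -331.8, 216.9]
tcp_rot: [-180.0, -0.0, 73.1]
ft_force: [0.9, -0.8, 0.2]
finger_gap: 50.0
```

>>> {"op": "drive_tool", "data": {"moves": [[[60,60,0],7],[[120,128,0],14],[[120,128,0],21],[[120,128,0],28],[[120,128,0],35],[[120,128,0],42],[[120,128,0],49],[[120,128,0],56]]}}

```text
time: 1.48
tool_pos: [510.2, -204.9, 216.5]
tcp_rot: [-180.0, -0.0, 129.2]
ft_force: [0.2, 0.3, -0.2]
finger_gap: 50.3
```

>>> {"op": "drive_tool", "data": {"moves": [[[0,0,0],7],[[0,0,0],14],[[0,0,0],21],[[0,0,0],26],[[0,0,0],26],[[0,0,0],26],[[0,0,0],26],[[0,0,0],26]]}}

```text
time: 2.15
tool_pos: [510.0, -205.6, 216.9]
tcp_rot: [180.0, -0.0, 154.6]
ft_force: [-0.4, -0.0, 0.4]
finger_gap: 49.9
```

Run:
```python
from h import *
from bench import r
s=snap(r,'wrist','w1'); q=r.sense(); print(q['time'],q['tool_pos'],q['tcp_rot'],s['xyz'],s['orientation'])
```

```text
2.2 [ 510.06136406 -205.62654175  216.94033522] [ 1.79999370e+02 -3.99171363e-03  1.54645379e+02] [ 445.73255287 -174.22115269  373.71962351] [ 1.63581874e+02 -6.05118926e-02  6.46187573e+01]
```

View pics/w1.png

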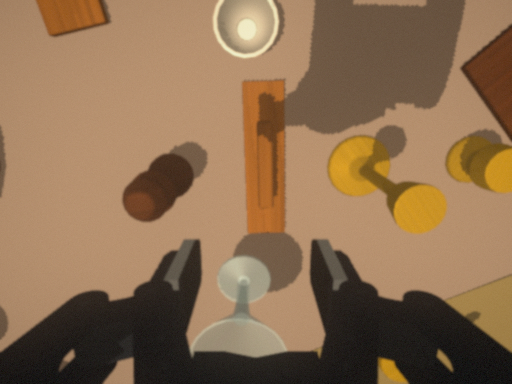

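The wrist view shows the small rule from (243,80) to (285,233), with the glass foot at (244,280). I'll refine the measurement.

```bash
cat >> h.py <<'E'
def rule(s,u,v,z,tol=110,show=True):
    hsv=cv2.cvtColor(s['pixels'],cv2.COLOR_RGB2HSV)
    m=((hsv[...,1]>tol)&(hsv[...,0]<25)).astype(np.uint8); n,lab=cv2.connectedComponents(m,connectivity=4)
    c,_=cv2.findContours((lab==lab[v,u]).astype(np.uint8),cv2.RETR_EXTERNAL,cv2.CHAIN_APPROX_NONE); c=max(c,key=cv2.contourArea)[:,0]
    w=np.array([plane(s,a,b,z)[:2] for a,b in c]).astype(np.float32); rc=cv2.minAreaRect(w)
    return rc,cv2.boxPoints(rc)
E
python3 - <<'E'
from h import *
s=load('w1'); hsv=cv2.cvtColor(s['pixels'],cv2.COLOR_RGB2HSV); print(hsv[100,265],hsv[100,200],hsv[225,265])
print(rule(s,265,100,8))
for q in [(243,81),(285,79),(285,232),(249,233)]: print(plane(s,*q,8).round(1))
# rib top corners z38
for q in [(258,94),(271,94),(272,206),(259,208)]: print('rib',plane(s,*q,38).round(1))
E
```

```text
[ 14 173 109] [ 14 102 183] [ 14 189 185]
(((515.071044921875, -195.801025390625), (46.03078842163086, 172.36785888671875), 66.16706085205078), array([[ 426.93637, -182.02939],
       [ 584.606  , -251.67828],
       [ 603.2057 , -209.57266],
       [ 445.53607, -139.92377]], dtype=float32))
[ 429. -180.    8.]
[ 445.8 -140.     8. ]
[ 601.4 -209.1    8. ]
[ 584.4 -247.9    8. ]
rib [ 447.1 -171.7   38. ]
rib [ 452.5 -160.4   38. ]
rib [ 555.7 -206.6   38. ]
rib [ 551.9 -219.9   38. ]
```

>>> {"op": "drive_tool", "data": {"moves": [[[6,9,-30],1.5],[[6,9,-70],1.5],[[6,9,-105],1.5],[[6,9,-135],1.5],[[6,9,-158],1.5],[[6,9,-170],1.5],[[6,9,-176],1.5],[[6,9,-176],1.5]]}}

```text
time: 2.87
tool_pos: [515.6, -196.4, 40.2]
tcp_rot: [180.0, -0.1, 156.2]
ft_force: [0.5, 0.4, -0.4]
finger_gap: 50.3
```

Run:
```python
from h import *
from bench import r
s=snap(r,'wrist','w2'); q=r.sense(); print(q['time'],q['tool_pos'],q['tcp_rot'],q['ft_force'])
```

```text
2.9167 [ 516.49043295 -196.88068746   41.65565562] [-1.79998060e+02  2.87137082e-02  1.56220236e+02] [-0.1464143   0.79744628  0.55528291]
```

View pics/w2.png

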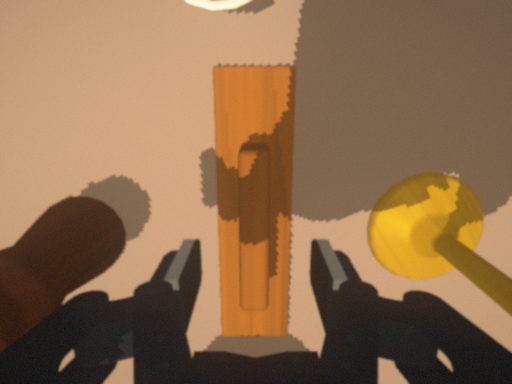

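The rib is centred between the fingers (columns 240-270) and the tableware is clear. Closing.

>>> {"op": "drive_tool", "data": {"moves": [[[0,0,0],0],[[0,0,0],0],[[0,0,0],0],[[0,0,0],0],[[0,0,0],0],[[0,0,0],0],[[0,0,0],0],[[0,0,0],0]], "fingers": 0, "squeeze": 50}}

```text
time: 3.58
tool_pos: [516.0, -196.6, 41.0]
tcp_rot: [-180.0, -0.0, 156.2]
ft_force: [0.4, -0.4, -0.5]
finger_gap: -0.2
```

>>> {"op": "drive_tool", "data": {"moves": [[[0,0,5],0],[[0,0,15],0],[[0,0,40],0],[[0,0,70],0],[[0,0,105],0],[[0,0,140],0],[[0,0,165],0],[[0,0,180],0]]}}

```text
time: 4.25
tool_pos: [517.6, -197.3, 226.7]
tcp_rot: [-180.0, 0.4, 156.2]
ft_force: [0.1, 0.1, -0.1]
finger_gap: 0.2
```

Run:
```python
from h import *
from bench import r
s=snap(r,'wrist','w3'); q=r.sense(); print(q['time'],q['tool_pos'],q['tcp_rot'],q['ft_force'],q['finger_gap'])
```

```text
4.3 [ 518.4860637  -197.77659541  228.92630151] [-179.97619959    0.54756418  156.24604178] [ 1.63721444 -0.50604349  2.22575524] -0.10278009832518475
```

View pics/w3.png

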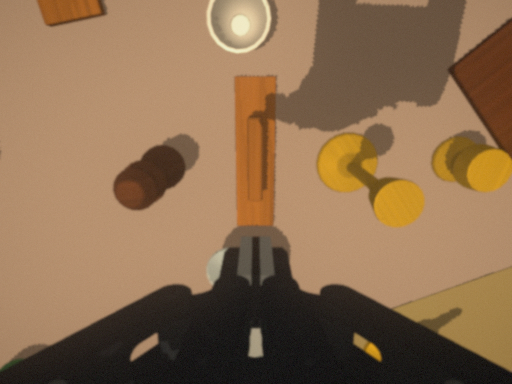

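Run:
```python
from h import *
for t,p in [('w2',[516,-196.7,41]),('w3',[518.5,-197.8,229])]:
    s=load(t); print(t,s['xyz'],s['orientation'])
    for dz in (0,-3,-22): print(dz,np.round(proj(s,[p[0],p[1],p[2]+dz]),1))
s=load('w2'); print('rib corners',[np.round(proj(s,[516+dx,-196.5+dy,38]),0) for dx,dy in [(41-3,-18-7),(41+3,-18+7),(-41-3,18-7),(-41+3,18+7)]])
print(rule(load('w3'),245,90,8))
for q in [(240,147),(268,147),(240,310),(268,310)]: print(q,[plane(s,*q,z).round(1) for z in (38,)])
for q in [(214,67),(294,67),(289,335),(222,336)]: print(q,[plane(s,*q,z).round(1) for z in (8,)])
```

```text
w2 [ 450.63134282 -166.93292398  197.1119058 ] [ 1.63665911e+02 -6.45049902e-02  6.62175408e+01]
0 [253.3 242.4]
-3 [253.3 239.9]
-22 [253.5 226.1]
w3 [ 451.5166007  -167.36178318  383.06739142] [ 1.63192237e+02 -4.47056091e-02  6.62492010e+01]
0 [253.4 244.5]
-3 [253.4 241.9]
-22 [253.5 227.5]
rib corners [array([240., 315.]), array([268., 315.]), array([237., 154.]), array([269., 153.])]
(((515.3190307617188, -195.74725341796875), (46.43034744262695, 172.53981018066406), 66.13204193115234), array([[ 427.03333, -182.06967],
       [ 584.8176 , -251.88449],
       [ 603.60474, -209.42484],
       [ 445.82043, -139.61002]], dtype=float32))
(240, 147) [array([ 469.7, -183.1,   38. ])]
(268, 147) [array([ 475. , -170.9,   38. ])]
(240, 310) [array([ 551.2, -220.3,   38. ])]
(268, 310) [array([ 557.4, -206.2,   38. ])]
(214, 67) [array([ 429.3, -181.1,    8. ])]
(294, 67) [array([ 446.3, -142.5,    8. ])]
(289, 335) [array([ 600.9, -208.4,    8. ])]
(222, 336) [array([ 583.6, -249.6,    8. ])]
```

The fingers closed on nothing and the rule didn't move. I'll check the fingertip position against the model in the scene view.

Run:
```python
from h import *
from bench import r
s=snap(r,'scene','s3'); q=r.sense(); p=q['tool_pos']; print(q['time'],p,q['finger_gap'])
for dz in (50,0,-3,-22): print(dz,np.round(proj(s,p+[0,0,dz]),1))
u,v=map(int,proj(s,p)); c=s['pixels'][v-60:v+60,u-80:u+80,::-1].copy(); print(u-80,v-60)
c=cv2.resize(c,None,fx=5,fy=5,interpolation=cv2.INTER_CUBIC)
for dz,col in ((0,(0,0,255)),(-22,(255,0,0))):
    a=proj(s,p+[0,0,dz]); cv2.circle(c,(int((a[0]-u+80+.5)*5),int((a[1]-v+60+.5)*5)),4,col,-1)
cv2.imwrite('pics/s3c.png',c)
```

```text
4.35 [ 518.16974256 -197.62200119  226.38811986] -0.002956283290751798
50 [190.7 148.1]
0 [193.1 160. ]
-3 [193.2 160.7]
-22 [194.1 165. ]
113 100
```

View pics/s3c.png

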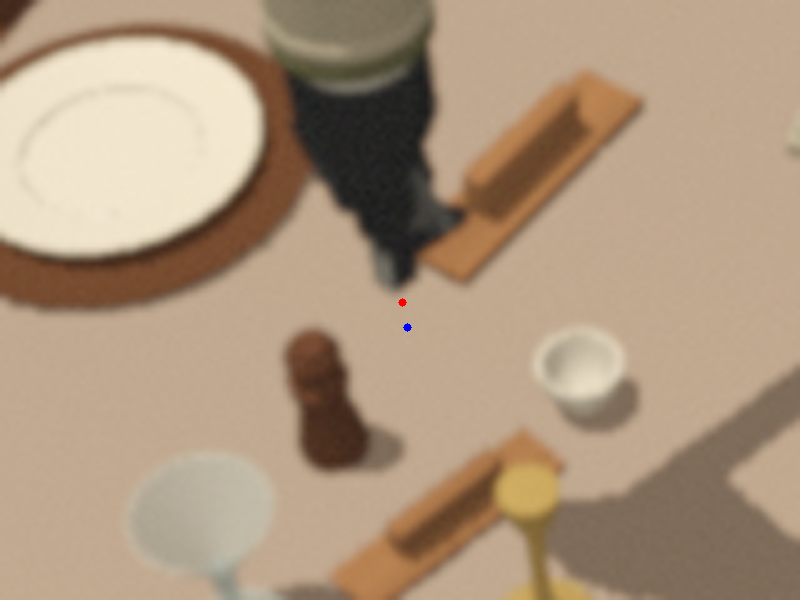

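>>> {"op": "drive_tool", "data": {"moves": [[[0,0,0],0],[[0,0,-20],0],[[0,0,-60],0],[[0,0,-100],0],[[0,0,-135],0],[[0,0,-160],0],[[0,0,-178],0],[[0,0,-187],0]], "fingers": 40}}

```text
time: 5.02
tool_pos: [512.2, -194.7, 28.6]
tcp_rot: [180.0, -0.5, 156.2]
ft_force: [-0.1, 0.5, 1.0]
finger_gap: 40.0
```

>>> {"op": "drive_tool", "data": {"moves": [[[0,0,-1],0],[[0,0,-1],0],[[0,0,-2],0],[[0,0,-2],0],[[0,0,-2],0],[[0,0,-2],0],[[0,0,-2],0],[[0,0,-2],0]], "fingers": 0}}

```text
time: 5.68
tool_pos: [516.3, -196.8, 32.4]
tcp_rot: [-180.0, 0.0, 156.2]
ft_force: [0.7, -0.0, 0.2]
finger_gap: -0.1
```

Run:
```python
from h import *
from bench import r
s=snap(r,'wrist','w4'); q=r.sense(); print(q['time'],q['tool_pos'],q['tcp_rot'],q['ft_force'],q['finger_gap'])
```

```text
5.7333 [ 516.22960103 -196.68894572   32.29230667] [-1.79996272e+02  2.43544097e-02  1.56246565e+02] [ 0.91166016 -0.23943757 -0.8340547 ] -0.28518949828309004
```

View pics/w4.png

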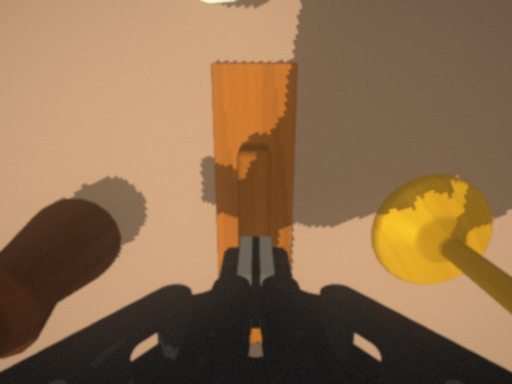

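Run:
```python
from h import *
from bench import r
s=load('w2'); q=r.sense(); 
a=np.radians(156.2); tx=np.array([np.cos(a),np.sin(a),0]); ty=np.array([np.sin(a),-np.cos(a),0])
p=np.array([516.2,-196.7,41])
for dz in (30,20,10,0,-22):
    print(dz,[np.round(proj(s,p+[0,0,dz]+tx*X+ty*Y),0).tolist() for X in (11,-11) for Y in (-25,25)])
c=s['pixels'][220:310,150:360,::-1]; cv2.imwrite('pics/w2c.png',cv2.resize(c,None,fx=3.8,fy=3.8,interpolation=cv2.INTER_CUBIC))
```

```text
30 [[192.0, 249.0], [314.0, 249.0], [195.0, 296.0], [311.0, 296.0]]
20 [[196.0, 239.0], [310.0, 239.0], [199.0, 283.0], [308.0, 283.0]]
10 [[200.0, 230.0], [307.0, 230.0], [202.0, 272.0], [305.0, 272.0]]
0 [[203.0, 222.0], [304.0, 222.0], [205.0, 262.0], [302.0, 262.0]]
-22 [[209.0, 208.0], [298.0, 208.0], [210.0, 244.0], [297.0, 244.0]]
```

View pics/w2c.png

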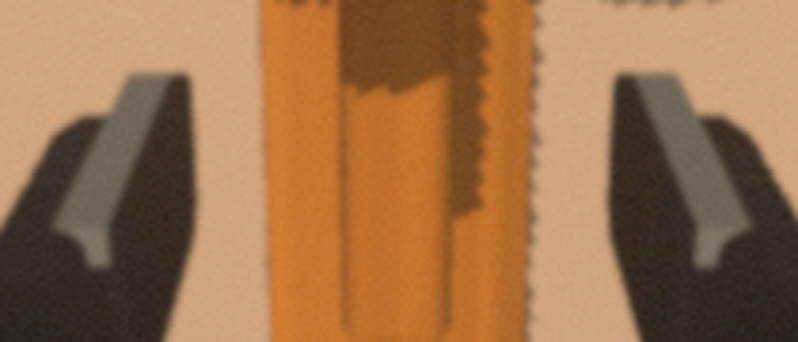

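The pictures put the real fingertips about 15 mm behind the reported TCP instead of 22 mm ahead. I'll check by touching down gently on the rib with the fingers shut.

>>> {"op": "drive_tool", "data": {"moves": [[[0,0,-1],0],[[0,0,-2],0],[[0,0,-3],0],[[0,0,-4],0],[[0,0,-5],0],[[0,0,-5],0],[[0,0,-5],0],[[0,0,-5],0]]}}

```text
time: 6.4
tool_pos: [516.0, -196.6, 26.9]
tcp_rot: [180.0, -0.0, 156.2]
ft_force: [0.3, 0.4, 0.2]
finger_gap: -0.0
```

>>> {"op": "drive_tool", "data": {"moves": [[[0,0,-0.5],0],[[0,0,-1],0],[[0,0,-1.5],0],[[0,0,-2],0],[[0,0,-2.5],0],[[0,0,-3],0],[[0,0,-3],0],[[0,0,-3],0]]}}

```text
time: 7.07
tool_pos: [516.0, -196.6, 23.9]
tcp_rot: [-180.0, -0.0, 156.2]
ft_force: [-0.4, 1.0, 0.3]
finger_gap: -0.0
```

>>> {"op": "drive_tool", "data": {"moves": [[[0,0,-0.5],0],[[0,0,-1],0],[[0,0,-1.5],0],[[0,0,-2],0],[[0,0,-2.5],0],[[0,0,-3],0],[[0,0,-3],0],[[0,0,-3],0]]}}

```text
time: 7.73
tool_pos: [516.2, -196.7, 23.7]
tcp_rot: [-180.0, -0.0, 156.3]
ft_force: [-13.0, 6.1, 26.2]
finger_gap: -0.1
```

Run:
```python
from h import *
from bench import r
s=snap(r,'scene','s5'); q=r.sense(); p=q['tool_pos']; print(q['time'],p,q['finger_gap'],q['ft_force'])
u,v=map(int,proj(s,p)); c=s['pixels'][v-60:v+60,u-80:u+80,::-1].copy(); print(u-80,v-60)
c=cv2.resize(c,None,fx=5,fy=5,interpolation=cv2.INTER_CUBIC)
cv2.imwrite('pics/s5c.png',c)
```

```text
7.7833 [ 516.23072139 -196.70860686   23.67619808] 0.2562188330044487 [-13.06043154   5.07726833  25.57962527]
121 140
```

View pics/s5c.png

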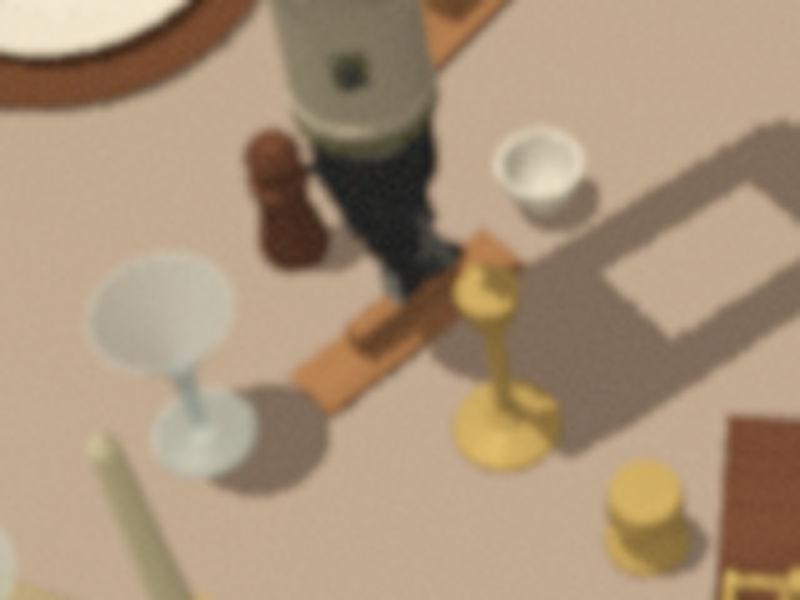

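Contact came at a reported TCP z of 23.7, so the shut tips sit about 14 mm behind the TCP. I'll regrasp with the TCP at about z = 5, which puts the tips near 19.

>>> {"op": "drive_tool", "data": {"moves": [[[0,0,10],0],[[0,0,20],0],[[0,0,20],0],[[0,0,20],0],[[0,0,20],0],[[0,0,20],0],[[0,0,10],0],[[0,0,4],0]], "fingers": 40}}

```text
time: 8.45
tool_pos: [515.7, -196.5, 23.6]
tcp_rot: [180.0, -0.0, 156.2]
ft_force: [-1.1, -0.6, -0.1]
finger_gap: 40.1
```

>>> {"op": "drive_tool", "data": {"moves": [[[0,0,-4],0],[[0,0,-10],0],[[0,0,-15],0],[[0,0,-19],0],[[0,0,-20],0],[[0,0,-20],0],[[0,0,-20],0],[[0,0,-20],0]]}}

```text
time: 9.12
tool_pos: [516.4, -196.8, 5.4]
tcp_rot: [-180.0, 0.0, 156.2]
ft_force: [0.2, -1.3, -0.3]
finger_gap: 40.1
```

>>> {"op": "drive_tool", "data": {"moves": [[[0,0,0],0],[[0,0,0],0],[[0,0,0],0],[[0,0,0],0],[[0,0,0],0],[[0,0,0],0],[[0,0,0],0],[[0,0,0],0]], "fingers": 0, "squeeze": 50}}

```text
time: 9.78
tool_pos: [516.5, -196.8, 5.5]
tcp_rot: [180.0, 0.1, 156.2]
ft_force: [-0.6, 0.1, 5.6]
finger_gap: 14.8
```

>>> {"op": "drive_tool", "data": {"moves": [[[0,0,3],0],[[0,0,12],0],[[0,0,35],0],[[0,0,65],0],[[0,0,100],0],[[0,0,140],0],[[0,0,170],0],[[0,0,190],0]]}}

```text
time: 10.45
tool_pos: [517.1, -197.1, 199.6]
tcp_rot: [-180.0, 0.3, 156.2]
ft_force: [0.1, -1.2, -2.0]
finger_gap: 14.8
```

Run:
```python
from h import *
from bench import r
s=snap(r,'wrist','w6'); q=r.sense(); print(q['time'],q['tool_pos'],q['tcp_rot'],q['ft_force'],q['finger_gap'])
```

```text
10.5 [ 518.5921074  -197.85100244  203.22994972] [-179.97561993    0.53225502  156.24511354] [ 1.22100375 -0.31798465  2.24071286] 15.296397193562852
```

View pics/w6.png

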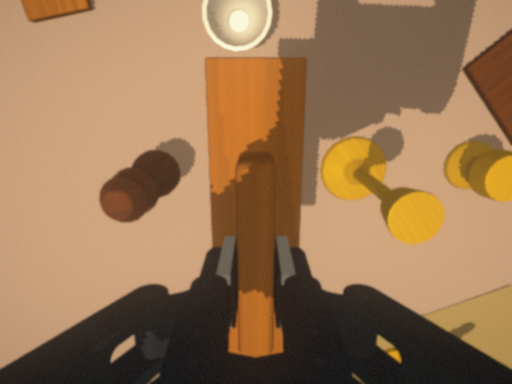

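The rule is held squarely: its blade end runs from (206,58) to (306,58). Carrying it to the board.

>>> {"op": "drive_tool", "data": {"moves": [[[2,15,5],-2],[[8,50,8],-8],[[14,90,8],-15],[[20,130,8],-22],[[26,170,8],-28],[[32,210,8],-34],[[38,250,8],-40],[[44,290,8],-46]]}}

```text
time: 11.17
tool_pos: [558.5, 89.6, 202.3]
tcp_rot: [-179.9, -0.0, 109.9]
ft_force: [1.4, 0.3, -2.4]
finger_gap: 15.1
```

>>> {"op": "drive_tool", "data": {"moves": [[[5,40,0],-2],[[10,80,0],-3.5],[[15,110,0],-3.5],[[20,130,0],-3.5],[[23,142,0],-3.5],[[23,147,0],-3.5],[[23,147,0],-3.5],[[23,147,0],-3.5]]}}

```text
time: 11.83
tool_pos: [582.0, 233.7, 202.6]
tcp_rot: [-179.9, 0.0, 106.7]
ft_force: [0.1, -0.4, -2.3]
finger_gap: 15.0
```

>>> {"op": "drive_tool", "data": {"moves": [[[0,0,-15],0],[[0,0,-40],0],[[0,0,-65],0],[[0,0,-80],0],[[0,0,-80],0],[[0,0,-80],0],[[0,0,-80],0],[[0,0,-80],0]]}}

```text
time: 12.5
tool_pos: [583.7, 234.7, 125.4]
tcp_rot: [179.8, 0.0, 106.7]
ft_force: [1.1, 0.6, -1.9]
finger_gap: 15.4
```

Run:
```python
from h import *
from bench import r
s=snap(r,'wrist','w7'); q=r.sense(); print(q['time'],q['tool_pos'],q['tcp_rot'],q['ft_force'],q['finger_gap'])
cv2.imwrite('pics/w7b.png',cv2.resize(s['pixels'][:,:,::-1],(800,600),interpolation=cv2.INTER_CUBIC))
s=snap(r,'top','t7'); cv2.imwrite('pics/t7b.png',cv2.resize(s['pixels'][70:230,80:290,::-1],None,fx=3.7,fy=3.7,interpolation=cv2.INTER_CUBIC))
```

```text
12.55 [583.61859514 234.82143869 125.27632923] [1.79804783e+02 9.33785659e-04 1.06716792e+02] [ 1.03852587 -0.06239601 -0.59135342] 14.867391938650643
```

View pics/w7b.png

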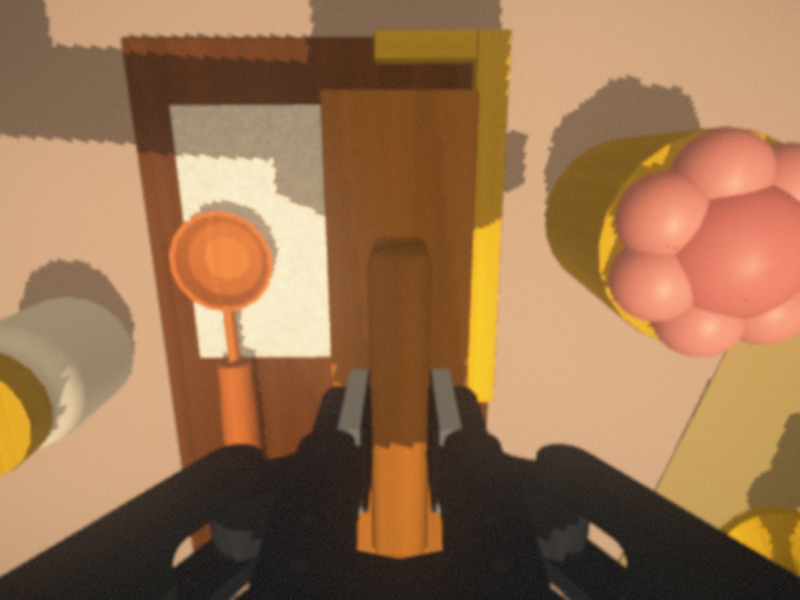

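View pics/t7b.png

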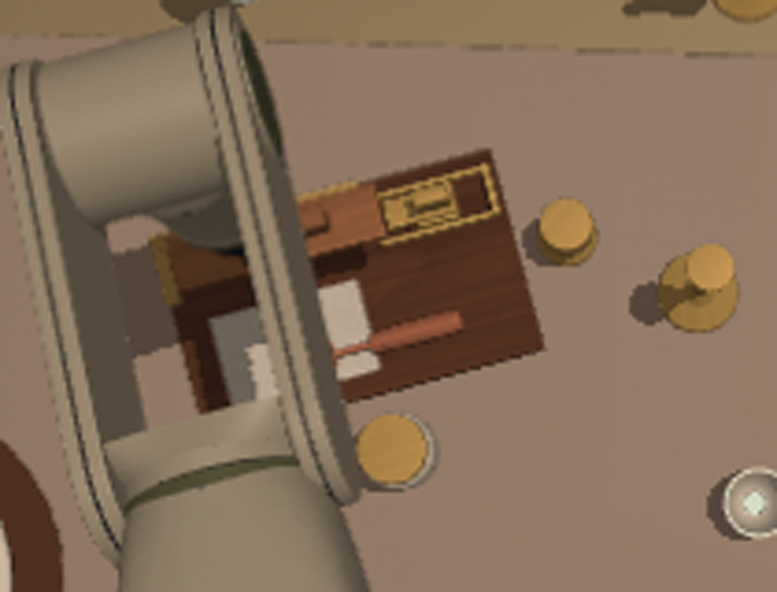

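Run:
```python
from h import *
s=load('w7'); f=1.5625; g=lambda u,v:(u/f-.2,v/f-.2)
B=np.array([557.9,193.2]);b=np.radians(16.7);Rb=np.array([[np.cos(b),-np.sin(b)],[np.sin(b),np.cos(b)]])
fb=lambda p:(Rb.T@(np.array(p)[:2]-B)).round(1)
for n,q,z in [('bc -90,150',(122,40),12),('stop l outer 29,150?',(375,30),26),('fence outer top ?,150',(510,31),26),('fence outer low',(493,402),26),('inner corner top 75,138',(476,56),26),('inner corner bottom',(474,62),12),('board left edge',(182,450),12)]:
    p=plane(s,*g(*q),z); print(n,p.round(1),fb(p))
for zt in (128,):
  for q in [(321,90),(477,90)]: p=plane(s,*g(*q),zt); print('rule end',p.round(1),fb(p))
p=plane(s,*g(333,340),128);print('rule left',fb(p)); p=plane(s,*g(469,340),128);print('rule right',fb(p))
print('tcp',fb([583.6,234.8]))
c=s['pixels'][10:70,230:340,::-1]; cv2.imwrite('pics/w7c.png',cv2.resize(c,None,fx=7,fy=7,interpolation=cv2.INTER_CUBIC))
```

```text
bc -90,150 [427.4 312.6  12. ] [-90.7 151.9]
stop l outer 29,150? [539.8 348.4  26. ] [ 27.2 153.9]
fence outer top ?,150 [596.8 365.1  26. ] [ 86.7 153.5]
fence outer low [650.4 192.6  26. ] [ 88.4 -27.1]
inner corner top 75,138 [585.8 351.3  26. ] [ 72.1 143.5]
inner corner bottom [586.9 351.2  12. ] [ 73.2 143. ]
board left edge [491.8 105.9  12. ] [-88.4 -64.6]
rule end [539.  312.3 128. ] [ 16.1 119.5]
rule end [579.8 324.6 128. ] [ 58.7 119.5]
rule left [16.8 46.8]
rule right [59.3 46.7]
tcp [36.6 32.5]
```

View pics/w7c.png

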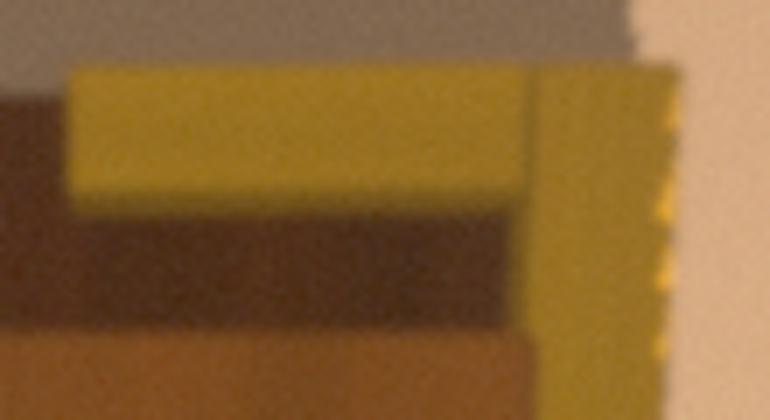

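Measured in the wrist view, the rule sits about 13 mm from the fence and 22 mm from the stop. I'll shift about 17 mm along the board's +y, clear of the lock tongue, and then go down near the board.

>>> {"op": "drive_tool", "data": {"moves": [[[-2,8,0],0],[[-5,16,0],0],[[-5,16,-20],0],[[-5,16,-45],0],[[-5,16,-70],0],[[-5,16,-85],0],[[-5,16,-90],0],[[-5,16,-90],0]]}}

```text
time: 13.27
tool_pos: [575.6, 251.2, 31.2]
tcp_rot: [-179.8, -0.0, 106.8]
ft_force: [-0.7, 0.5, -1.2]
finger_gap: 14.7
```

Run:
```python
from h import *
from bench import r
s=snap(r,'wrist','w8'); q=r.sense(); print(q['time'],q['tool_pos'],q['tcp_rot'],q['ft_force'],q['finger_gap'])
cv2.imwrite('pics/w8b.png',cv2.resize(s['pixels'][:,:,::-1],(800,600),interpolation=cv2.INTER_CUBIC))
```

```text
13.3167 [576.82390412 251.44958711  32.94810846] [-1.79955063e+02 -6.56129151e-03  1.06779897e+02] [-0.67616234  0.17019245 -1.45024527] 14.293080859690782
```

View pics/w8b.png

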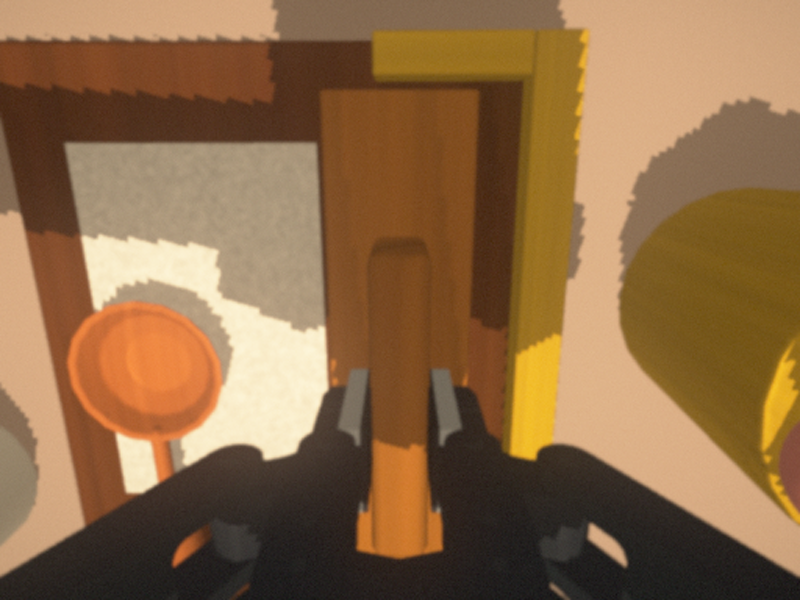

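>>> {"op": "drive_tool", "data": {"moves": [[[0,0,-3],0],[[0,0,-7],0],[[0,0,-10],0],[[0,0,-12],0],[[0,0,-14],0],[[0,0,-15],0],[[0,0,-16],0],[[0,0,-16],0]]}}

```text
time: 13.98
tool_pos: [577.2, 250.8, 17.5]
tcp_rot: [-180.0, 0.0, 106.7]
ft_force: [-3.0, -1.2, 3.4]
finger_gap: 14.5
```

Run:
```python
from h import *
from bench import r
s=snap(r,'wrist','w9'); q=r.sense(); print(q['time'],q['tool_pos'],q['tcp_rot'],q['ft_force'],q['finger_gap'])
cv2.imwrite('pics/w9b.png',cv2.resize(s['pixels'][:,:,::-1],(800,600),interpolation=cv2.INTER_CUBIC))
```

```text
14.0333 [577.25214811 250.78746202  17.57729836] [-1.79992647e+02  2.24390642e-03  1.06743524e+02] [-3.59078807 -1.35513318  4.32309344] 14.9519192740445
```

View pics/w9b.png

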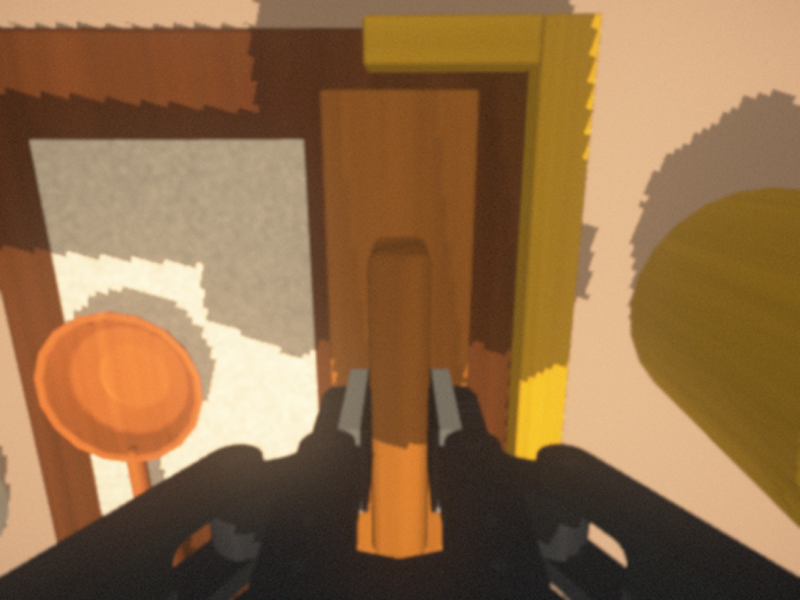

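Run:
```python
from h import *
s=load('w9'); f=1.5625; g=lambda u,v:(u/f-.2,v/f-.2)
c=s['pixels'][:,200:400,::-1][:260]; cv2.imwrite('pics/w9c.png',cv2.resize(c,None,fx=2.3*1.3/1.3,fy=2.3,interpolation=cv2.INTER_CUBIC))
def L(a,za,b,zb):
    p,q=plane(s,*g(*a),za),plane(s,*g(*b),zb); d=p-q; print(p.round(1),q.round(1),np.degrees(np.arctan2(d[1],d[0])).round(2)); return p,q
p,q=L((478,91),20,(469,340),20)
a,b=L((527,72),12,(510,430),12)
o=L((601,15),26,(565,430),26)
l=L((320,91),20,(329,360),20)
st=L((368,73),12,(520,72),12)
n=(a-b)[:2]/np.linalg.norm((a-b)[:2]); nx=np.array([n[1],-n[0]])
print('gap x',(a-p)[:2]@nx,(a-q)[:2]@nx,'gap y',(a-p)[:2]@n)
```

```text
[573.7 340.5  20. ] [594.9 271.1  20. ] 106.98
[586.2 350.3  12. ] [621.2 241.2  12. ] 107.76
[596.9 365.4  26. ] [632.3 253.1  26. ] 107.5
[532.3 328.1  20. ] [554.6 252.   20. ] 106.33
[542.9 337.1  12. ] [584.3 349.8  12. ] -162.96
gap x 14.940619442734503 15.927429905163976 gap y 5.49042446914195
```

>>> {"op": "drive_tool", "data": {"moves": [[[0,0,0.5],0],[[2.5,0.8,0.5],0.3],[[5,1.5,0.5],0.4],[[7.5,2.3,0.5],0.4],[[9.5,3,0.5],0.4],[[11,3.4,0.5],0.4],[[11.5,3.5,0.5],0.4],[[11.5,3.5,0.5],0.4]]}}

```text
time: 14.7
tool_pos: [589.0, 254.5, 17.6]
tcp_rot: [180.0, -0.0, 107.1]
ft_force: [-2.5, 0.7, 2.7]
finger_gap: 14.7
```

Run:
```python
from h import *
from bench import r
s=snap(r,'wrist','w10'); q=r.sense(); print(q['time'],q['tool_pos'],q['tcp_rot'],q['ft_force'],q['finger_gap'])
cv2.imwrite('pics/w10b.png',cv2.resize(s['pixels'][:,:,::-1],(800,600),interpolation=cv2.INTER_CUBIC))
```

```text
14.75 [589.02250167 254.45901917  17.56120001] [ 1.79972831e+02 -3.76089534e-03  1.07145417e+02] [-2.76921505 -0.17017075  1.22251297] 14.715299729917518
```

View pics/w10b.png

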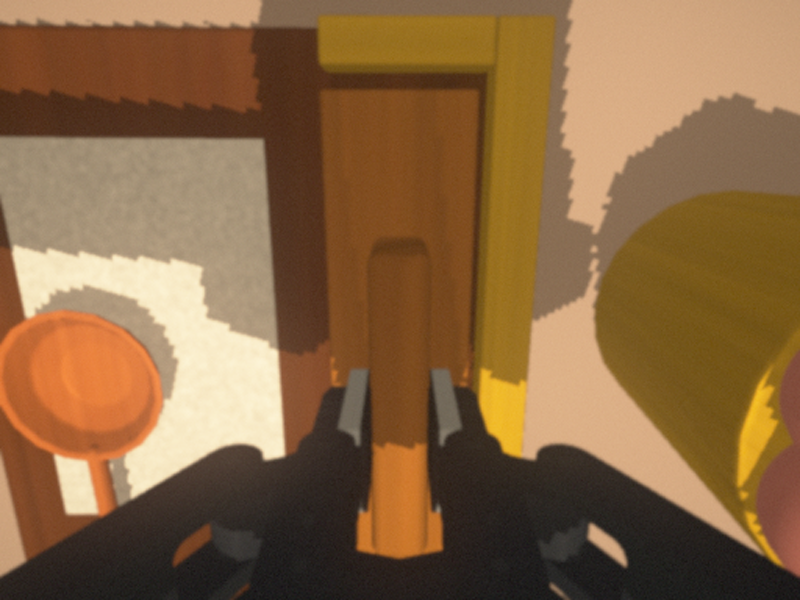

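>>> {"op": "drive_tool", "data": {"moves": [[[0.5,0.15,0],0],[[1,0.3,0],0],[[1.5,0.45,0],0],[[2,0.6,0],0],[[2.4,0.7,0],0],[[2.4,0.7,0],0],[[2.4,0.7,0],0],[[2.4,0.7,0],0]]}}

```text
time: 15.42
tool_pos: [591.2, 255.0, 17.6]
tcp_rot: [180.0, -0.0, 107.1]
ft_force: [-4.3, -1.7, 4.3]
finger_gap: 15.1
```

>>> {"op": "drive_tool", "data": {"moves": [[[-0.3,1,0],0],[[-0.6,2,0],0],[[-0.9,3,0],0],[[-1.2,4,0],0],[[-1.2,4,0],0],[[-1.2,4,0],0],[[-1.2,4,0],0],[[-1.2,4,0],0]]}}

```text
time: 16.08
tool_pos: [590.2, 259.3, 17.6]
tcp_rot: [180.0, -0.0, 107.1]
ft_force: [1.5, -1.1, 1.6]
finger_gap: 15.2
```

Run:
```python
from h import *
from bench import r
s=snap(r,'wrist','w11'); q=r.sense(); print(q['time'],q['tool_pos'],q['tcp_rot'],q['ft_force'],q['wrist_torque'],q['finger_gap'])
c=s['pixels'][0:200,180:380,::-1]; cv2.imwrite('pics/w11b.png',cv2.resize(c,None,fx=3,fy=3,interpolation=cv2.INTER_CUBIC))
```

```text
16.1333 [590.18085972 259.31464959  17.56199438] [ 1.79962569e+02 -1.44197204e-02  1.07151143e+02] [ 1.89036209 -1.1204901   0.82172363] [-0.27983103 -0.25429441 -0.02228146] 14.879448873016676
```

View pics/w11b.png

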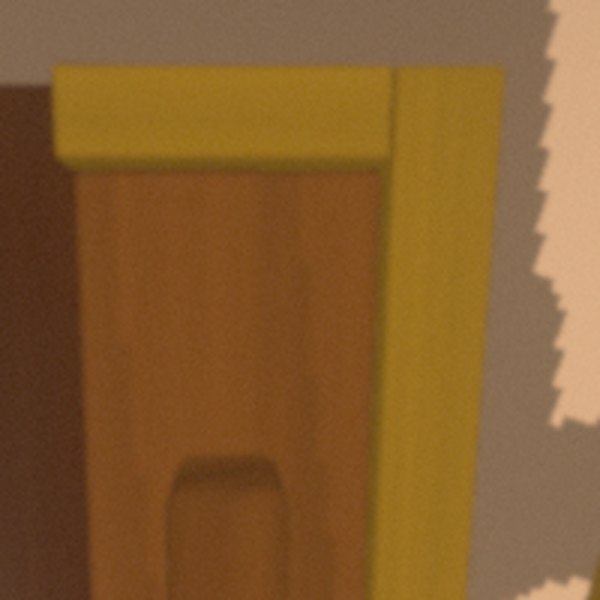

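>>> {"op": "drive_tool", "data": {"moves": [[[-0.15,0.5,0],0],[[-0.3,1,0],0],[[-0.45,1.5,0],0],[[-0.6,1.9,0],0],[[-0.2,2.1,0],0],[[0.2,2.2,0],0],[[0.2,2.2,0],0],[[0.2,2.2,0],0]]}}

```text
time: 16.8
tool_pos: [589.8, 260.0, 17.6]
tcp_rot: [-179.9, 0.1, 107.1]
ft_force: [-2.3, -8.8, 5.9]
finger_gap: 14.9
```

>>> {"op": "drive_tool", "data": {"moves": [[[0.4,0.1,0],0],[[0.8,0.2,0],0],[[1.1,0.3,0],0],[[1.1,0.3,0],0],[[1.1,0.3,0],0],[[1.1,0.3,0],0],[[1.1,0.3,0],0],[[1.1,0.3,0],0]]}}

```text
time: 17.47
tool_pos: [589.9, 260.0, 17.6]
tcp_rot: [-179.8, 0.1, 107.1]
ft_force: [-7.8, -10.0, 10.7]
finger_gap: 15.0
```

Run:
```python
from h import *
from bench import r
s=snap(r,'wrist','w12'); q=r.sense(); print(q['time'],q['tool_pos'],q['tcp_rot'],q['ft_force'],q['wrist_torque'],q['finger_gap'])
c=s['pixels'][0:200,180:380,::-1]; cv2.imwrite('pics/w12b.png',cv2.resize(c,None,fx=3,fy=3,interpolation=cv2.INTER_CUBIC))
```

```text
17.5167 [589.93672127 259.96704102  17.6108866 ] [-1.79781064e+02  9.38962722e-02  1.07135093e+02] [ -6.30414233 -10.24828259  10.78944175] [-1.68351362  1.11941149  0.00279299] 15.237177005464439
```

View pics/w12b.png

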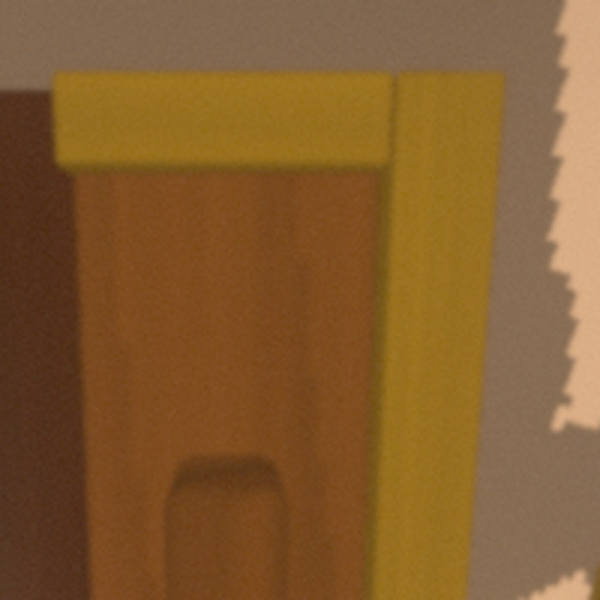

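Both contacts are felt, about 9 N against the fence and 8 N against the stop, and the rule looks seated. Releasing.

>>> {"op": "drive_tool", "data": {"moves": [[[0,0,0],0],[[0,0,0],0],[[0,0,0],0],[[0,0,0],0],[[0,0,0],0],[[0,0,0],0],[[0,0,0],0],[[0,0,0],0]], "fingers": 30}}

```text
time: 18.18
tool_pos: [591.2, 261.6, 17.5]
tcp_rot: [-180.0, -0.0, 107.1]
ft_force: [0.7, 0.0, 0.1]
finger_gap: 30.2
```

>>> {"op": "drive_tool", "data": {"moves": [[[0,0,3],0],[[0,0,10],0],[[0,0,25],0],[[0,0,50],0],[[0,0,75],0],[[0,0,100],0],[[0,0,115],0],[[0,0,120],0]]}}

```text
time: 18.85
tool_pos: [593.8, 262.4, 143.6]
tcp_rot: [179.6, -0.0, 107.1]
ft_force: [0.2, -0.2, 1.1]
finger_gap: 29.9
```

>>> {"op": "drive_tool", "data": {"moves": [[[12,-35,0],0],[[22,-70,0],0],[[32,-105,0],0],[[38,-125,0],0],[[40,-130,0],0],[[40,-130,0],0],[[40,-130,0],0],[[40,-130,0],0]]}}

```text
time: 19.52
tool_pos: [630.8, 132.8, 137.4]
tcp_rot: [-180.0, -0.0, 107.2]
ft_force: [-0.5, 0.2, -0.2]
finger_gap: 29.9
```

Run:
```python
from h import *
from bench import r
s=snap(r,'wrist','w13'); q=r.sense(); print(q['time'],q['tool_pos'],q['tcp_rot'],q['ft_force'],q['wrist_torque'],q['finger_gap'])
cv2.imwrite('pics/w13b.png',cv2.resize(s['pixels'][:,:,::-1],(800,600),interpolation=cv2.INTER_CUBIC))
```

```text
19.5667 [630.78574775 132.9889569  137.40840961] [-1.79986605e+02 -2.75194713e-02  1.07226150e+02] [ 0.02062124 -0.51824922 -0.23861137] [0.00599924 0.02916512 0.01617945] 29.704040446874938
```

View pics/w13b.png

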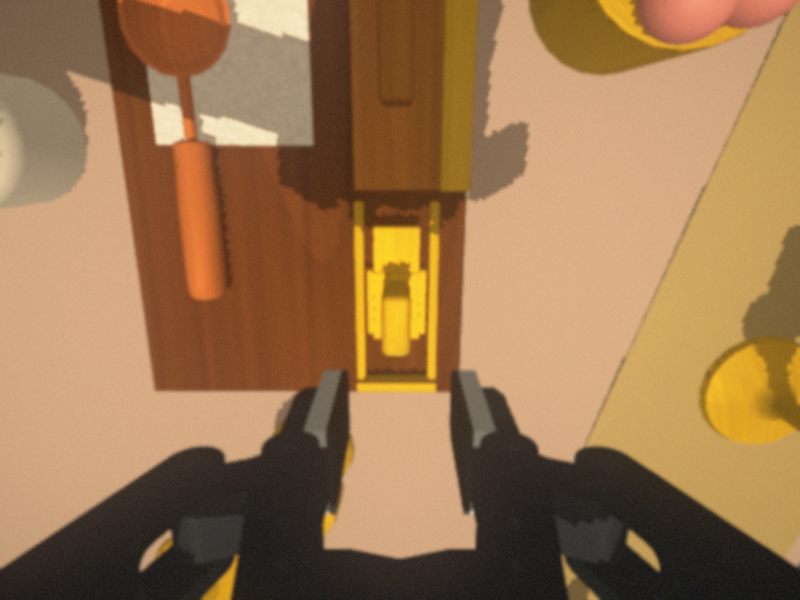

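The rule lies along the fence, with its free end at row 190. The lock tab top is at about (397,326).

Run:
```python
from h import *
s=load('w13'); f=1.5625; g=lambda u,v:(u/f-.2,v/f-.2)
c=s['pixels'][100:260,215:305,::-1]; cv2.imwrite('pics/w13c.png',cv2.resize(c,None,fx=3.7,fy=3.7,interpolation=cv2.INTER_CUBIC))
K=np.array([586.5,350.]);b=np.radians(17.1);Rb=np.array([[np.cos(b),-np.sin(b)],[np.sin(b),np.cos(b)]])
fb=lambda p:(Rb.T@(np.array(p)[:2]-K)+[75,138]).round(1)
for n,q,z in [('tabF',(397,298),62),('tabB',(397,356),62),('tab L',(382,325),62),('tab R',(411,325),62),('tongue',(397,226),28),('railend',(397,386),19),('rule endL',(354,190),20),('rule endR',(441,190),20),('board -90,-150',(155,390),12)]:
    p=plane(s,*g(*q),z); print(n,p.round(1),fb(p))
```

```text
tabF [629.  138.4  62. ] [ 53.4 -76.8]
tabB [637.4 110.9  62. ] [  53.4 -105.5]
tab L [626.1 123.7  62. ] [ 46.4 -89.9]
tab R [639.1 127.8  62. ] [ 59.9 -89.9]
tongue [620.5 165.3  28. ] [ 53.2 -48.5]
railend [647.9  76.4  19. ] [  53.2 -141.5]
rule endL [594.4 175.3  20. ] [ 31.2 -31.3]
rule endR [636.9 188.5  20. ] [ 75.7 -31.2]
board -90,-150 [513.8  28.9  12. ] [ -88.9 -147.5]
```

View pics/w13c.png

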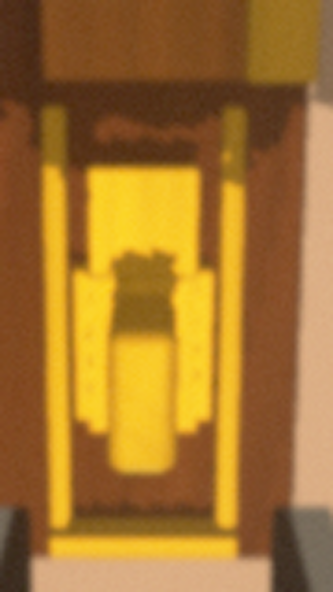

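>>> {"op": "drive_tool", "data": {"moves": [[[2,-8,-20],0],[[2,-8,-50],0],[[2,-8,-80],0],[[2,-8,-100],0],[[2,-8,-110],0],[[2,-8,-114],0],[[2,-8,-114],0],[[2,-8,-114],0]], "fingers": 40}}

```text
time: 20.23
tool_pos: [634.3, 124.2, 25.1]
tcp_rot: [179.9, 0.0, 107.2]
ft_force: [-0.7, 0.4, -0.5]
finger_gap: 40.0
```

>>> {"op": "drive_tool", "data": {"moves": [[[0,0,0],0],[[0,0,0],0],[[0,0,0],0],[[0,0,0],0],[[0,0,0],0],[[0,0,0],0],[[0,0,0],0],[[0,0,0],0]], "fingers": 0, "squeeze": 25}}

```text
time: 20.9
tool_pos: [632.3, 123.1, 25.6]
tcp_rot: [-179.9, 0.0, 107.1]
ft_force: [-14.0, -3.7, 14.1]
finger_gap: 13.6
```

>>> {"op": "drive_tool", "data": {"moves": [[[-1.4,-0.4,0],0],[[-1.8,0.8,0],0],[[-2.9,4.4,0],0],[[-4.3,9.2,0],0],[[-5.5,13,0],0],[[-6.7,16.8,0],0],[[-7.6,19.7,0],0],[[-8.2,21.6,0],0]]}}

```text
time: 21.57
tool_pos: [625.5, 144.9, 25.7]
tcp_rot: [180.0, 0.0, 107.1]
ft_force: [-5.6, -3.6, 8.6]
finger_gap: 13.5
```

Run:
```python
from h import *
from bench import r
s=snap(r,'wrist','w14'); q=r.sense(); print(q['time'],q['tool_pos'],q['tcp_rot'],q['ft_force'],q['wrist_torque'],q['finger_gap'])
cv2.imwrite('pics/w14b.png',cv2.resize(s['pixels'][:,:,::-1],(800,600),interpolation=cv2.INTER_CUBIC))
```

```text
21.6167 [625.43608518 145.18068092  25.67296443] [1.79948843e+02 4.00917471e-02 1.07146367e+02] [-5.72508488 -2.74553293  8.38738968] [-0.35326682  1.04619092 -0.0966168 ] 13.372803506089133
```

View pics/w14b.png

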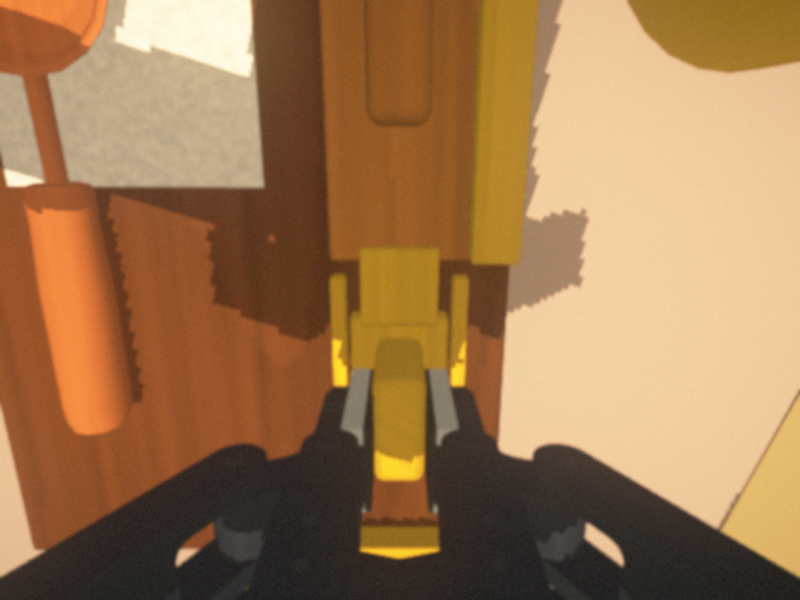

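The lock follows, and the tongue is just passing over the blade end (row 250-262). Continuing.

>>> {"op": "drive_tool", "data": {"moves": [[[-0.9,1.3,0],0],[[-1.8,4.2,0],0],[[-2.6,7.1,0],0],[[-3.5,10,0],0],[[-4.2,12.4,0],0],[[-4.8,14.3,0],0],[[-5.1,15.3,0],0],[[-5.1,15.3,0],0]]}}

```text
time: 22.28
tool_pos: [621.2, 159.0, 25.7]
tcp_rot: [179.9, 0.1, 107.1]
ft_force: [-2.5, -7.6, 6.2]
finger_gap: 13.5
```

>>> {"op": "drive_tool", "data": {"moves": [[[-0.4,1.4,0],0],[[-0.9,2.9,0],0],[[-1.2,3.8,0],0],[[-1.5,4.8,0],0],[[-1.8,5.7,0],0],[[-2.1,6.7,0],0],[[-2.1,6.7,0],0],[[-2.1,6.7,0],0]]}}

```text
time: 22.95
tool_pos: [621.0, 159.4, 25.7]
tcp_rot: [179.9, 0.6, 107.0]
ft_force: [5.2, -31.9, 5.2]
finger_gap: 13.7
```

Run:
```python
from h import *
from bench import r
s=snap(r,'wrist','w15'); q=r.sense(); print(q['time'],q['tool_pos'],q['tcp_rot'],q['ft_force'],q['wrist_torque'],q['finger_gap'])
cv2.imwrite('pics/w15b.png',cv2.resize(s['pixels'][:,:,::-1],(800,600),interpolation=cv2.INTER_CUBIC))
```

```text
23.0 [621.11700573 159.44850353  25.76308439] [179.88333433   0.60454709 106.98689009] [  4.73021425 -31.67716999   4.72183695] [-5.13602239 -0.75616002  0.05063117] 13.681373298236762
```

View pics/w15b.png

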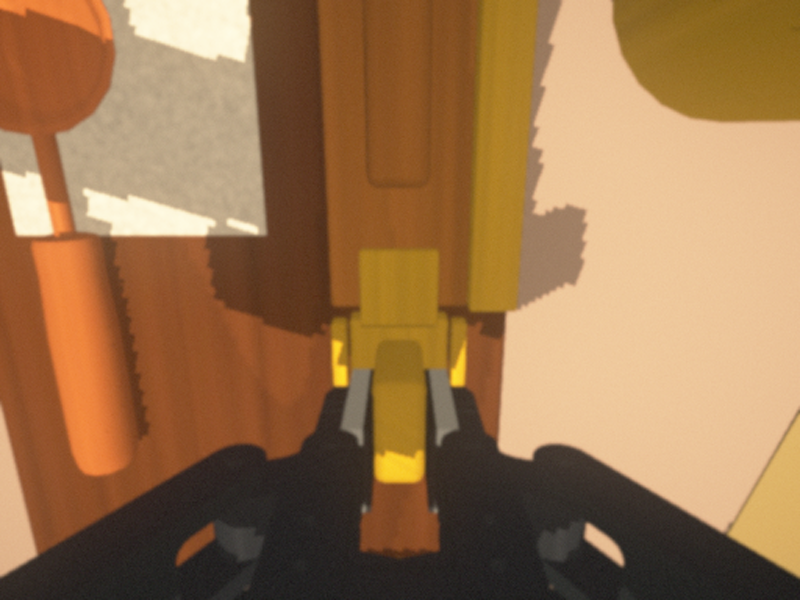

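The lock stopped dead after about 37 mm of travel with the force rising to 32 N, so it is at its end stop. The start offset this implies, 18 mm, fits the stated 0-22. I'll ease off the push, then open.

>>> {"op": "drive_tool", "data": {"moves": [[[0.5,-1.5,0],0],[[1,-3.2,0],0],[[1.5,-4.8,0],0],[[1.6,-5.3,0],0],[[1.6,-5.3,0],0],[[1.6,-5.3,0],0],[[1.6,-5.3,0],0],[[1.6,-5.3,0],0]]}}

```text
time: 23.67
tool_pos: [621.2, 159.1, 25.7]
tcp_rot: [179.9, 0.2, 107.1]
ft_force: [-0.9, -12.2, 6.4]
finger_gap: 13.7
```

>>> {"op": "drive_tool", "data": {"moves": [[[0,0,0],0],[[0,0,0],0],[[0,0,0],0],[[0,0,0],0],[[0,0,0],0],[[0,0,0],0],[[0,0,0],0],[[0,0,0],0]], "fingers": 36}}

```text
time: 24.33
tool_pos: [619.4, 161.9, 23.4]
tcp_rot: [-180.0, -0.0, 107.2]
ft_force: [-0.5, -0.3, 0.4]
finger_gap: 35.8
```

>>> {"op": "drive_tool", "data": {"moves": [[[0,0,5],0],[[0,0,20],0],[[0,0,45],0],[[0,0,75],0],[[0,0,105],0],[[0,0,125],0],[[0,0,130],0],[[0,0,130],0]]}}

```text
time: 25.0
tool_pos: [621.1, 162.1, 156.5]
tcp_rot: [179.7, 0.0, 107.1]
ft_force: [-0.2, -0.2, -0.8]
finger_gap: 35.7
```

Run:
```python
from h import *
from bench import r
s=snap(r,'wrist','w16'); q=r.sense(); print(q['time'],q['tool_pos'],q['tcp_rot'],q['ft_force'],q['finger_gap'])
cv2.imwrite('pics/w16b.png',cv2.resize(s['pixels'][:,:,::-1],(800,600),interpolation=cv2.INTER_CUBIC))
```

```text
25.05 [619.8393446  161.90367373 154.02965461] [1.79919558e+02 8.43589319e-03 1.07144000e+02] [-0.38399443 -0.06979432 -1.2538571 ] 36.04938677328603
```

View pics/w16b.png

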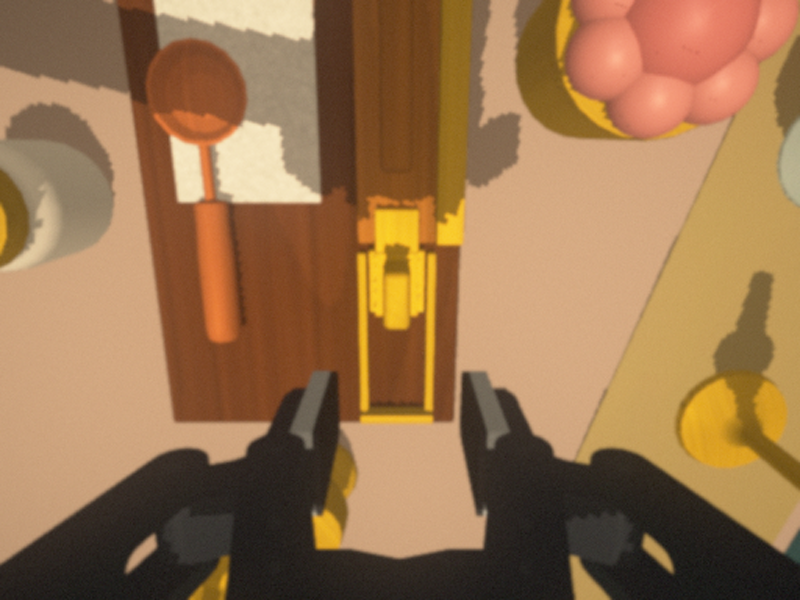

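The lock sits home with its tongue over the free end of the blade. Next I'll check the fence and stop seams from above.

>>> {"op": "drive_tool", "data": {"moves": [[[-5,10,10],0],[[-15,35,20],0],[[-28,60,30],0],[[-36,78,30],0],[[-40,85,30],0],[[-40,85,30],0],[[-40,85,30],0],[[-40,85,30],0]], "fingers": 85}}

```text
time: 25.72
tool_pos: [579.2, 245.8, 182.3]
tcp_rot: [-179.9, 0.0, 107.1]
ft_force: [0.2, 0.3, -0.1]
finger_gap: 84.9
```

Run:
```python
from h import *
from bench import r
s=snap(r,'wrist','w17'); q=r.sense(); print(q['time'],q['tool_pos'],q['finger_gap'])
c=s['pixels'][0:240,150:370,::-1]; cv2.imwrite('pics/w17b.png',cv2.resize(c,None,fx=2.5,fy=2.5,interpolation=cv2.INTER_CUBIC))
```

```text
25.7667 [579.44655617 245.66318618 182.54110043] 85.29693113199654
```

View pics/w17b.png

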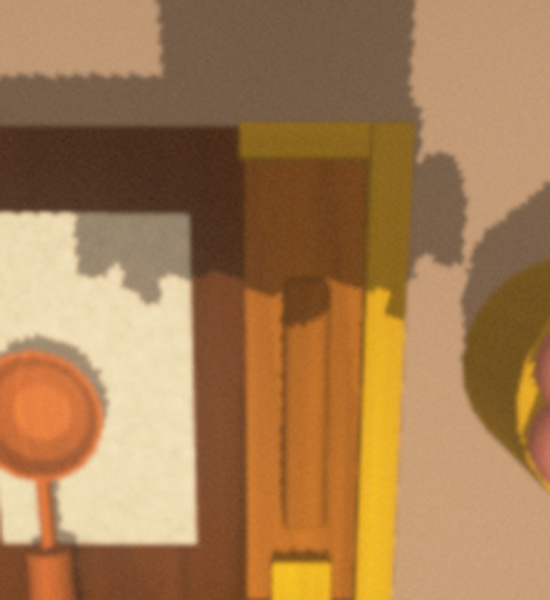

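No seam shows at the fence or the stop. I'll retract and take a final top view.

>>> {"op": "drive_tool", "data": {"moves": [[[-5,-10,20],0],[[-20,-40,50],0],[[-40,-75,50],0],[[-60,-110,50],0],[[-80,-145,50],0],[[-100,-180,50],0],[[-120,-215,50],0],[[-140,-250,50],0]]}}

```text
time: 26.43
tool_pos: [438.1, -5.4, 233.2]
tcp_rot: [-180.0, 0.0, 107.1]
ft_force: [0.5, -0.1, 1.2]
finger_gap: 85.0
```

>>> {"op": "drive_tool", "data": {"moves": [[[-15,-30,0],0],[[-25,-60,0],0],[[-35,-90,0],0],[[-40,-105,0],0],[[-40,-110,0],0],[[-40,-110,0],0],[[-40,-110,0],0],[[-40,-110,0],0]]}}

```text
time: 27.1
tool_pos: [399.7, -112.6, 233.4]
tcp_rot: [180.0, -0.0, 107.2]
ft_force: [0.4, 0.4, 1.0]
finger_gap: 84.8
```

Run:
```python
from h import *
from bench import r
s=snap(r,'top','t18'); q=r.sense(); print(q['time'],q['tool_pos'],q['ft_force'])
c=s['pixels'][85:200,110:270,::-1]; cv2.imwrite('pics/t18b.png',cv2.resize(c,None,fx=5,fy=5,interpolation=cv2.INTER_CUBIC))
a=load('top0')['pixels'].astype(int); d=np.abs(a-s['pixels']).max(2)
cv2.imwrite('pics/t18d.png',np.hstack([cv2.resize(s['pixels'][:,:,::-1],(400,300)),cv2.resize(np.repeat(np.clip(d*3,0,255).astype(np.uint8)[:,:,None],3,2),(400,300))]))
```

```text
27.15 [ 399.70634204 -112.40442998  233.38082373] [-0.50830011  0.49945263 -0.95992755]
```

View pics/t18b.png

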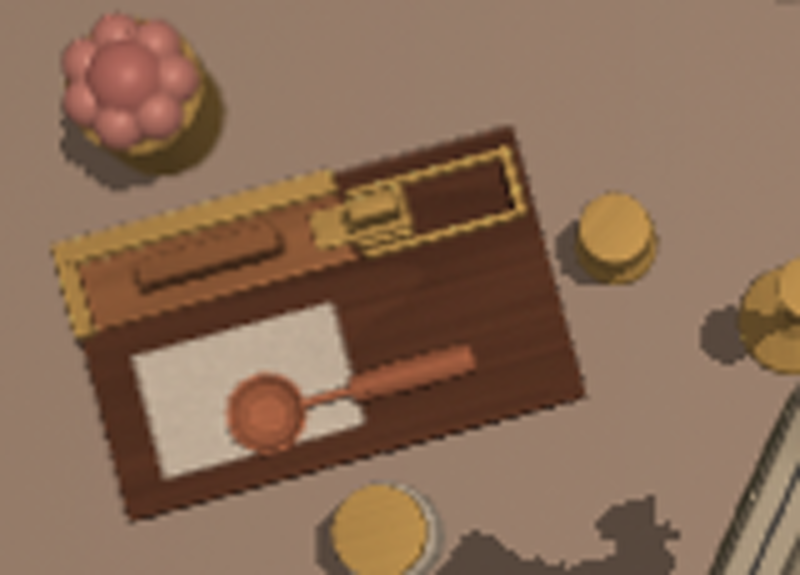

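View pics/t18d.png

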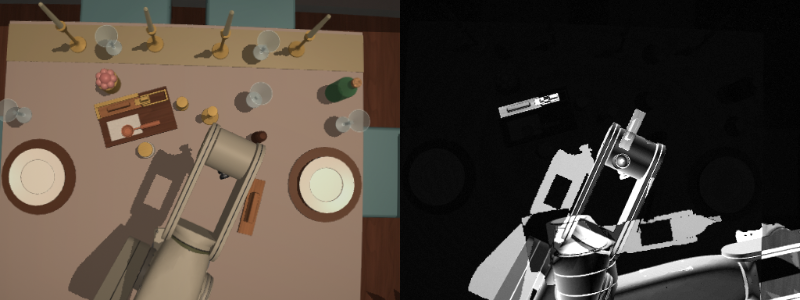

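The rule and lock are home, and the difference image shows no change in any visible tableware. The ramekin is hidden by the arm here, but it was untouched in the wrist view after the lift. Handing in.

```bash
python3 -c "
from bench import r
print(r.hand_in())"
```

```text
the job is handed in; nothing more can be done
None
```

The smaller straightedge is flush along the fence and butted against the corner stop, and the lock is at its end stop. I handed the job in at about 27 s.

**Straightedge:** I pushed it in until I felt about 9 N against the fence and 8 N against the stop, then released it. Close-up pictures afterwards show no gap on either side.

**Lock:** It slid about 37 mm and then stopped dead, with the force rising to about 32 N. That implies it started at about 18 mm, within the stated 0–22. Its tongue covers the straightedge's free end by about 20 mm.

**Tableware:** Comparing the top view before and after, nothing visible had moved except the straightedge and the lock. The arm hid the ramekin in that last picture; I last saw it in place just after the lift.

**Disagreements and misses:**
- **Fingertips:** They are really about 14 mm behind the reported TCP, not 22 mm ahead. My first two grasps closed on air because of this. I then pressed the shut fingers on the rib with about 26 N to find the true position, and the next grasp held.
- **Measurements:** The board position differed by up to about 4 mm between the top and wrist views, so I relied on contact forces for the final fit.

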